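Switch on the cooker hood at its cordless switch bank

TASK

Get the cooker hood going from the cordless switch bank on the worktop: with closed fingertips press down the raised far end of the wide rocker (main power) first, then that of the narrow rocker with three ribs (fan), then that of the narrow rocker with a round dome (light), each until it is fully down. Leave the plain narrow rocker as it is, and do not pick up or shift the mug, the glass jar or the matchbox behind the bank; nothing is to be grasped.

Things in the scene. Friction and masses are not known exactly. Their poses are not given: they have to be found in the camera images.
- bank: Aluminium base plate of the switch bank, 112 (x) x 262 (y) x 8 mm, fixed to the worktop. Origin: centre of its underside; x points to the bank's far side (away from the robot), y along the row. On it four grey housings, 84 (x) x 56 (y) mm, tops 28 mm above the worktop, stand 62 mm apart along y, in an order that changes; each holds a white rocker pivoted at its middle about y.
- wide_rocker (a joint): Tilt of the wide rocker (50 mm wide, smooth; 62 mm long), rad. 0 = off: near wing level at 32 mm above the worktop, far wing sloping up by 0.30. 0.30 = on: far wing level at 32 mm, at its stop (fully down: 0.24 and more). Starts at 0 to 0.03. No spring, it stays where left; pressing the far end takes 2 to 3 N.
- ribbed_rocker (a joint): Tilt of the ribbed rocker (30 mm wide, three raised dark-grey ribs across its near wing; 62 mm long), rad. 0 = off: near wing level at 32 mm above the worktop, far wing sloping up by 0.30. 0.30 = on: far wing level at 32 mm, at its stop (fully down: 0.24 and more). Starts at 0 to 0.03. No spring, it stays where left; pressing the far end takes 2 to 3 N.
- domed_rocker (a joint): Tilt of the domed rocker (30 mm wide, a round dark-grey 22 mm dome on its near wing; 62 mm long), rad. 0 = off: near wing level at 32 mm above the worktop, far wing sloping up by 0.30. 0.30 = on: far wing level at 32 mm, at its stop (fully down: 0.24 and more). Starts at 0 to 0.03. No spring, it stays where left; pressing the far end takes 2 to 3 N.
- plain_rocker (a joint): Tilt of the plain rocker (30 mm wide, smooth), same sense; it starts between 0 and 0.03 and is to stay as it is (below 0.08).
- wide_press (a point): The point to press on the wide rocker: middle of the top of its far wing, 20 mm from the pivot. Moves with it: about 38 mm above the worktop when off, 32 mm when on. The wing's outer end, 31 mm from the pivot, is 41 mm high when off. Its y axis runs along the bank's row.
- ribbed_press (a point): The point to press on the ribbed rocker: middle of the top of its far wing, 20 mm from the pivot. Moves with it: about 38 mm above the worktop when off, 32 mm when on. The wing's outer end, 31 mm from the pivot, is 41 mm high when off. Its y axis runs along the bank's row.
- domed_press (a point): The point to press on the domed rocker: middle of the top of its far wing, 20 mm from the pivot. Moves with it: about 38 mm above the worktop when off, 32 mm when on. The wing's outer end, 31 mm from the pivot, is 41 mm high when off. Its y axis runs along the bank's row.
- plain_press (a point): The same point on the plain narrow rocker, which is not to be pressed.
- mug: Stoneware mug, cream above dark, 78 mm across, 74 mm tall, 108 mm long with its handle; loose, behind the bank. Origin on the worktop, under the middle of mug and handle together.
- spice_jar: Small glass jar with a grey lid, 50 mm across, 80 mm tall; loose, behind the bank. Origin at the centre of its underside.
- matches: Red matchbox lying flat, 36 x 54 x 15 mm; loose, behind the bank. Origin at the centre of its underside. These three stand 0.085 to 0.17 m beyond the bank's centre in its x.

How it is judged:
By the outcome, as a careful person would: the job done as asked, in the order asked, and still so for the second after the job is handed in, with the robot touching nothing.
It also fails if it takes over 48 s, if anything falls off the work surface, if the arm or the gripper's body presses on something with over 40 N, if the wrist force passes 120 N, or if a joint passes its speed limit or range.

ROBOT

A 7-joint arm with a two-finger parallel gripper is mounted at the origin on a cart in front of the work surface, level with it; the furniture and walls round the work are solid. World frame = base frame: x ahead of the robot, y to its left, z up, the work surface at z = 0. Lengths are in m, angles in rad, forces in N, time in s.
With the tool pointing down it reaches from about 0.375 to 0.925 m from the base axis. Payload 3.1 kg.
Tool frame: the origin (TCP) lies between the finger pads; the fingertips stand 19 mm ahead of it and the grasp point (between the pads) is the TCP; z points along the fingers, y is the line along which they close (so a half turn about z gives the same grasp; the last joint's range is limited). The gripper opens to 85 mm and grips with 20 to 120 N. Pads are 22 mm wide; open, the fingers measure 114 mm over their backs; the gripper's body (76 mm by 85 mm) begins 54 mm behind the grasp point. The pads swing forward as they close: fully open they stand 13 mm farther back than shut.
Start: joints at [-1.217, 0.383, 0.044, 1.598, -0.018, 1.161, -0.05], TCP at [0.284, 0.585, 0.25] pointing down, gripper open.
Joint ranges: [-2.61, 2.61], [-0.41, 2.15], [-1.48, 1.57], [0, 2.5], [-1.57, 4.71], [0.05, 1.97], [-2.85, 2.85]. Speed limits (rad/s): [2.79, 2.79, 3.14, 3.14, 3.14, 3.14, 3.14].

INTERFACE

Orientations are given as a unit quaternion [x, y, z, w].
In Python, from bench import move_ptp, movel, move_j, move_gripper, pause, inverse_kinematics, read_camera, camera_params, MotionError, sign_off, look_for, tip_of, read_time_s, read_qpos, read_joint_vel, read_effort, read_eef_pos, read_tcp_rot, read_ft_force, read_ft_torque, read_finger_gap, read_grasp_force gives the robot as it stands. Calls block until the motion is done:
- move_ptp(position, orientation): joint-space move of the TCP to a pose.
- movel(position, orientation=None, speed=0.15): straight line of the TCP; orientation=None keeps the orientation; speed is the mean speed in m/s.
- move_j(angles): joint-space move.
- move_gripper(opening, effort=None): finger opening in m; effort is the grip in N (None keeps the last); returns when the fingers have stopped.
- pause(seconds).
- inverse_kinematics(position, orientation): joint angles nearest the present ones, or None.
- read_camera(name): name is "scene" or "top" or "wrist"; returns the picture (480x640x3 uint8, red, green, blue); there is no depth.
- camera_params(name): a dict with "K" (3x3 intrinsics, pixels), "camera_from_world" (4x4, takes a point from world to camera coordinates). Camera axes: x right, y down, z forward; pixel columns grow to the right and rows downward; lengths in m; the calibration is good to about 2 mm. A picture is of the moment at which its call begins: read the wrist's pose just before it. camera_params takes no time and is no camera call; for the wrist camera it gives the pose at the moment of the call.
A pose or a line that the arm cannot do raises MotionError and nothing moves.
- sign_off(): hands the job in; it is judged then, once.
Trained networks look in the newest picture that a camera, given by its name, has taken for a name from the list of things; names that differ only in an ending like _2 or _b are one class to them, and where a whole thing is asked for, a point or a joint stands for the part that bears it (a point fixed in the world has none). Each returns a list of dicts, best first, with "confidence" (0 to 1); they miss things now and then, are a little off and sometimes report something else, mostly with a low value. They report only what shows in the picture. A call takes as long as a camera call.
- look_for(camera, name): "at" ([column, row] in pixels, amid what is visible of it).
- tip_of(camera, name): "at" ([column, row] in pixels: a listed point, or the origin of a listed thing).
Readings, each from a call of its own:
- read_time_s(): time.
- read_qpos(): joint angles.
- read_joint_vel(): joint speeds.
- read_effort(): joint torques, N m.
- read_eef_pos(): TCP position.
- read_tcp_rot(): TCP orientation.
- read_ft_force(): force on the tool from outside, world axes, zero at the start.
- read_ft_torque(): the same for the moment, N m.
- read_finger_gap(): finger opening in m.
- read_grasp_force(): force on a finger pad.
Only numpy, scipy, OpenCV 4.12 (cv2) and the standard library are available. Lean on these libraries where they do the work, as an engineer would, in place of code of your own. Each camera call takes 0.05 s, during which the arm holds its last target. There are 200 camera calls.

## Working session

There is one attempt and no reset: what is moved stays moved. The work goes in short steps, each a Python script; the robot and the scene stay as the last script left them, time stands still between calls to the robot, and variables do not carry over. Pictures are saved under pics/ and viewed, at most 10 in all, crops included, and the job is handed in when it is done.

```bash
mkdir -p pics; cat > h.py <<'E'
import numpy as np, cv2
from bench import *
def ray(cam,px,z,P=None):
    P=P or camera_params(cam);K=np.array(P["K"]);T=np.array(P["camera_from_world"])
    R,t=T[:3,:3],T[:3,3];c=-R.T@t;d=R.T@np.linalg.inv(K)@np.array([px[0],px[1],1.])
    return c+d*(z-c[2])/d[2]
def snap(cam,name):
    im=read_camera(cam);cv2.imwrite(f"pics/{name}.png",im[:,:,::-1]);return im
E
python3 - <<'E'
from h import *
for c in("top","scene"):
    snap(c,c+"1")
    for n,z in(("bank",0),("wide_press",.038),("ribbed_press",.038),("domed_press",.038),("plain_press",.038),("mug",0),("spice_jar",0),("matches",0)):
        for r in tip_of(c,n)[:2]: print(c,n,np.round(r["at"],0),round(r["confidence"],2),ray(c,r["at"],z).round(3))
print(read_time_s(),read_tcp_rot())
E
```

```text
top bank [341. 348.] 0.88 [ 0.532 -0.101  0.   ]
top wide_press [315. 339.] 0.58 [ 0.543 -0.063  0.038]
top ribbed_press [405. 318.] 0.66 [ 0.568 -0.191  0.038]
top domed_press [360. 330.] 0.85 [ 0.553 -0.128  0.038]
top plain_press [277. 350.] 0.55 [ 0.528 -0.01   0.038]
top mug [290. 267.] 0.74 [ 0.654 -0.027  0.   ]
top spice_jar [380. 233.] 0.66 [ 0.704 -0.165  0.   ]
top matches [352. 287.] 0.62 [ 0.622 -0.12   0.   ]
scene bank [254. 283.] 0.7 [ 0.587 -0.008  0.   ]
scene bank [258. 314.] 0.56 [ 0.526 -0.103  0.   ]
scene wide_press [252. 283.] 0.78 [ 0.54  -0.072  0.038]
scene ribbed_press [317. 304.] 0.81 [ 0.568 -0.196  0.038]
scene domed_press [279. 296.] 0.75 [ 0.542 -0.138  0.038]
scene plain_press [223. 276.] 0.57 [ 0.519 -0.017  0.038]
scene mug [287. 278.] 0.67 [ 0.644 -0.029  0.   ]
scene spice_jar [365. 292.] 0.61 [ 0.707 -0.162  0.   ]
scene spice_jar [292. 277.] 0.29 [ 0.653 -0.031 -0.   ]
0.9 [ 2.23950234e-01  9.74600581e-01  3.40663710e-05 -2.44555483e-06]
```

View pics/top1.png

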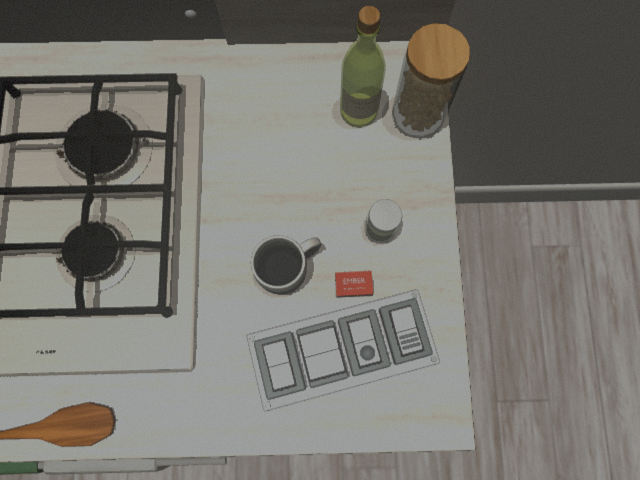

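View pics/scene1.png

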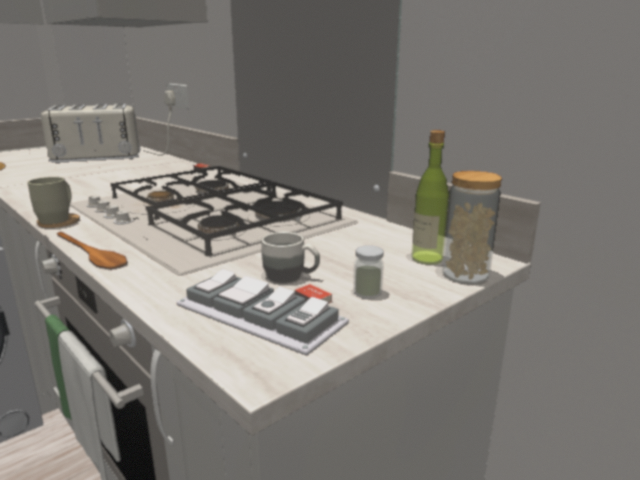

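The top view shows plain (280,363), wide (321,352), domed (364,342) and ribbed (406,330), left to right. The scene view agrees with that order. The spacing (3×62 mm) and the row yaw of about 0.217 are also consistent. Next I'll take a close look with the fingers closed.

```bash
cat >> h.py <<'E'
def quat(yaw): p=np.pi/2+yaw/2; return [np.cos(p),np.sin(p),0,0]
E
python3 - <<'E'
from h import *
move_gripper(0.0)
move_ptp([.50,-.10,.24],quat(.217))
print(read_time_s(),read_finger_gap(),read_qpos(),read_eef_pos())
P=camera_params("wrist");snap("wrist","w1")
for n in("wide_press","ribbed_press","domed_press","plain_press","bank"):
    for r in tip_of("wrist",n)[:2]: print(n,np.round(r["at"],0),round(r["confidence"],2),ray("wrist",r["at"],0 if n=="bank" else .038,P).round(4))
E
```

```text
4.2083 4.6653886898116914e-05 [-0.58640761  0.1468996   0.76639473  1.96991    -0.11634342  1.06821172
  2.02038789] [ 0.50041596 -0.09895165  0.2400255 ]
wide_press [353. 270.] 0.68 [ 0.5444 -0.0638  0.038 ]
ribbed_press [207. 267.] 0.58 [ 0.5692 -0.1888  0.038 ]
domed_press [279. 269.] 0.93 [ 0.5574 -0.1268  0.038 ]
plain_press [421. 268.] 0.57 [ 0.5298 -0.0058  0.038 ]
bank [319. 238.] 0.64 [ 0.5329 -0.0972  0.    ]
```

View pics/w1.png

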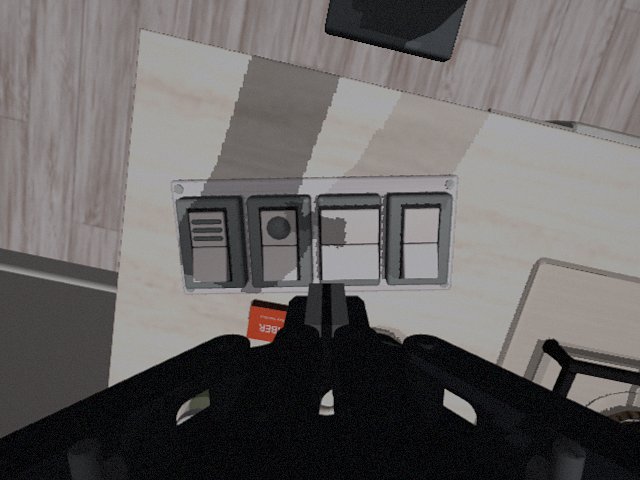

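Close view: ribbed (210,245), domed (280,245), wide (350,245) and plain (421,240). The wrist estimates lie on one line at 62 mm spacing and agree with the top view to within a few mm, so I'll press now.

```bash
cat > press.py <<'E'
from h import *
yaw=.212;q=quat(yaw);c=np.array([.5502,-.0963]);u=np.array([-np.sin(yaw),np.cos(yaw)])
def press(off):
    x,y=c+off*u; h=lambda tip:[x,y,tip+.019]
    move_ptp(h(.075),q); movel(h(.046),speed=.08)
    f0=read_ft_force()[2]
    for tip in np.arange(.043,.0285,-.0015):
        movel(h(tip),speed=.03); f=read_ft_force()[2]-f0
        print(round(tip,4),round(read_eef_pos()[2]-.019,4),round(f,1),end=" | ")
        if f>12: break
    movel(h(.075),speed=.12); print(read_time_s())
E
python3 - <<'E'
from press import *
press(.031)
P=camera_params("wrist");snap("wrist","w2")
E
```

```text
0.043 0.0431 -0.0 | 0.0415 0.0415 -0.1 | 0.04 0.0401 0.5 | 0.0385 0.0386 1.1 | 0.037 0.037 1.2 | 0.0355 0.0354 1.3 | 0.034 0.0339 1.5 | 0.0325 0.0324 0.9 | 0.031 0.0318 8.1 | 0.0295 0.0316 16.9 | 8.7167
```

View pics/w2.png

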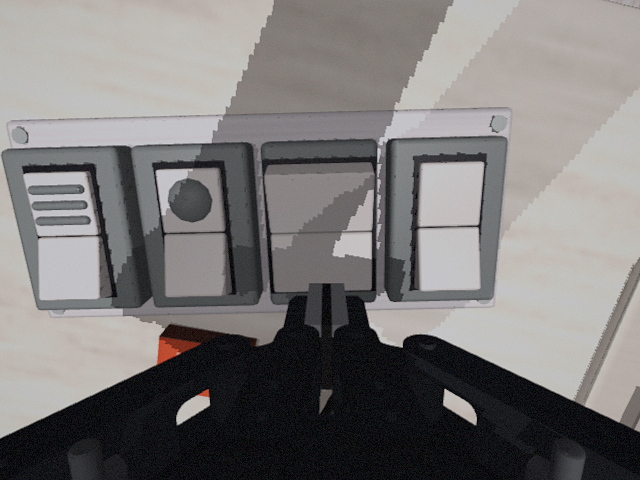

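The wide rocker (320,230) has tipped: its near wing is raised, and the force rose sharply at a tip height of 31.7 mm, which is the stop. The other rockers haven't changed. Ribbed comes next, then domed.

```bash
python3 - <<'E'
from press import *
press(-.093); press(-.031)
move_ptp([.50,-.10,.24],q)
snap("wrist","w3"); print(read_time_s())
E
```

```text
0.043 0.0432 -0.1 | 0.0415 0.0416 -0.5 | 0.04 0.0399 -0.2 | 0.0385 0.0386 0.7 | 0.037 0.0372 1.1 | 0.0355 0.0356 1.5 | 0.034 0.034 1.2 | 0.0325 0.0324 1.9 | 0.031 0.0318 7.6 | 0.0295 0.0317 15.0 | 12.8667
0.043 0.0431 -0.5 | 0.0415 0.0416 0.5 | 0.04 0.0402 -0.8 | 0.0385 0.0387 1.6 | 0.037 0.0371 0.6 | 0.0355 0.0354 1.7 | 0.034 0.0339 1.5 | 0.0325 0.0324 1.9 | 0.031 0.0318 7.6 | 0.0295 0.0316 17.3 | 16.7583
17.4917
```

View pics/w3.png

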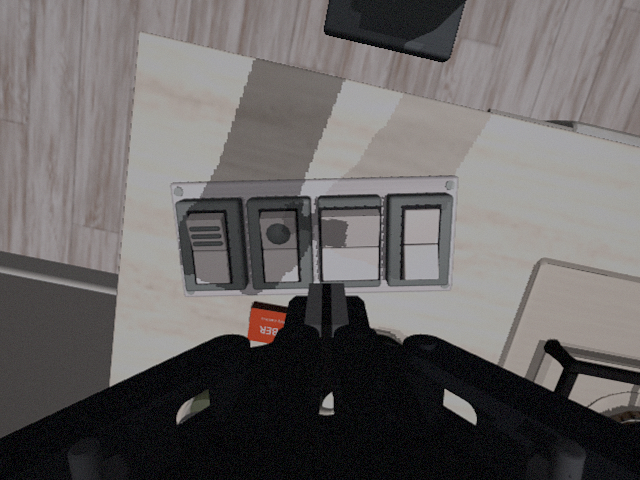

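All three presses met the stop at 31.7 mm. Before handing in, I'll compare the plain rocker (421,243) before and after.

```bash
python3 -c "
import cv2,numpy as np
a=[cv2.resize(cv2.imread(f'pics/{n}.png')[170:300,165:465],None,fx=2.2,fy=2.2,interpolation=cv2.INTER_CUBIC) for n in('w1','w3')]
cv2.imwrite('pics/cmp.png',np.vstack(a))"
```

```text
(no output)
```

View pics/cmp.png

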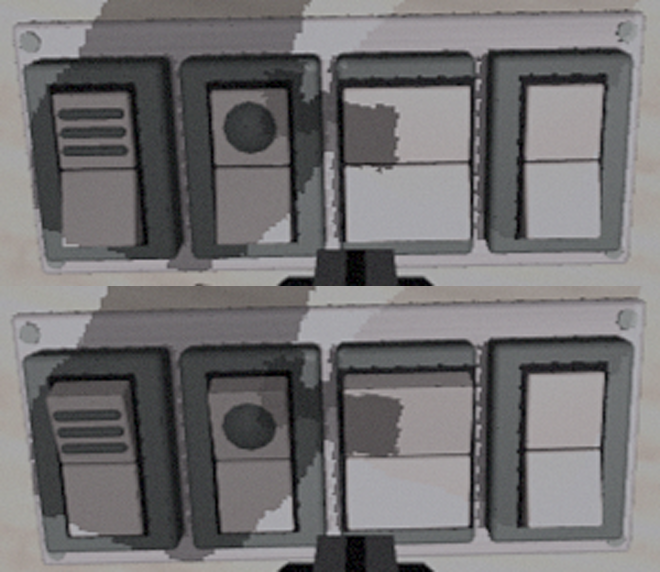

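The three target rockers now show their raised near end faces, and the plain one (565,450) looks the same as before. Nothing behind the bank was touched, so I'm handing in.

```bash
python3 -c "
from bench import *
print(sign_off())"
```

```text
the job is handed in; nothing more can be done
None
```

I pressed the wide, ribbed and domed rockers fully down in that order, left the plain one and the items behind the bank alone, and handed the job in at about 17.5 s.

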